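# Rack the cuvette strips by length for the next sizing run

### The arm

A 7-joint arm with a two-finger parallel gripper is mounted at the origin on a cart in front of the work surface, level with it; the furniture and walls round the work are solid. World frame = base frame: x ahead of the robot, y to its left, z up, the work surface at z = 0. Lengths are in m, angles in rad, forces in N, time in s.
With the tool pointing down it reaches from about 0.4 to 0.9 m from the base axis. Payload 5.5 kg.
Tool frame: the origin (TCP) lies at the centre of the arm's flange, where the gripper is bolted on; the fingertips stand 173 mm ahead of it and the grasp point (between the pads) lies 155 mm ahead of it; z points along the fingers, y is the direction in which the jaws open and shut (so a half turn about z gives the same grasp; the last joint's range is limited). The gripper opens to 85 mm and grips with 20 to 120 N. Pads are 22 mm wide; open, the fingers measure 114 mm over their backs; the gripper's body (76 mm by 85 mm) begins 54 mm behind the grasp point. The pads swing forward as they close: fully open they stand 13 mm farther back than shut.
Start: joints at [1.371, 0.501, -0.427, 1.55, 0.221, 1.138, -0.21], TCP at [0.29, -0.582, 0.405] pointing down, gripper open.
Joint ranges: [-2.88, 2.88], [-0.31, 2.03], [-1.54, 1.56], [0.2, 2.42], [-1.41, 4.55], [0.19, 2.02], [-2.57, 2.57]. Speed limits (rad/s): [2.57, 2.57, 3.14, 3.14, 3.14, 3.14, 3.14].

### API

Orientations are given as a unit quaternion [x, y, z, w].
In Python, from station import sense, read_camera, hand_in gives the robot as it stands.
- The arm moves only by the tool apply_moves, never from a script. Its argument "targets" is a list of rows, each an object with "offset": the shift along the tool's x, y, z in m, a list of three; "roll": the turn about the tool's z in degrees. In form: [{"offset": [x, y, z], "roll": roll}, ...]. A call has 1 to 10 rows; each row shifts and turns the pose as measured when the row begins, along the tool's axes as they then stand; what a row does not reach is not made up. A row lasts 1/10 s, in which the tool goes at most 50 mm and 8.59 degrees, less where a joint would pass 70% of its speed; a pose out of reach is approached as far as the arm can. A call with a gripper value outside its range is refused whole. "gripper" is the opening, from -1 (shut) to 1 (fully open), set as the call begins (left out, the last holds). The fingers move at their own pace and stop on an object; "squeeze" is the grip in N (left out, the last holds). Time passes only in rows, so rows that do not move let the fingers close. It gives the time, the measured TCP pose, the force and the opening at its end, in the units of the state.
- sense(): the state, without advancing time (a new reading comes with each control period).
- read_camera(name): name is "scene" or "top" or "wrist"; returns a dict with "color" (420x560x3 uint8, red, green, blue), "mtx" (3x3 intrinsics, pixels), "k1" (the pictures are not rectified: a ray, as slopes to the right and down, at radius r is drawn at 1 + k1 r^2 times it, then the intrinsics apply), "T" (4x4, takes a point from camera to world coordinates); the wrist camera has in their place "T_tool_cam" (4x4, takes a point from camera to tool coordinates, whose origin is the TCP and whose axes are the flange's). Camera axes: x right, y down, z forward; pixel columns grow to the right and rows downward; lengths in m; the calibration is good to about 2 mm. A picture is of the moment at which its call begins: read the wrist's pose just before it. There is no depth.
- hand_in(): hands the job in, once; it reports no verdict.
The state is a dict: "t": time; "q": joint angles; "qd": joint speeds; "joint_torque": joint torques, N m; "eef_pos": TCP position; "tcp_rot": TCP orientation; "contact_force": force on the tool from outside, world axes, zero at the start; "moment": the same for the moment, N m; "finger_gap": finger opening in m.
Only numpy, scipy, OpenCV 4.12 (cv2) and the standard library are available. Lean on these libraries where they do the work, as an engineer would, in place of code of your own. Each camera call takes 0.05 s, during which the arm holds its last target. There are 200 camera calls.

### The job

Get the rack of cuvette strips ready for the next sizing run: stand each strip of two, three, four or five cells upright and fully down in the one slot of the blue-and-aluminium rack that is cut to its length (the white dots beside a slot show its number of cells). The single cuvette and the six-cell strip have no slot in this rack, so leave them standing where they are.

Things in the scene. Friction and masses are not known exactly. Their poses are not given: they have to be found in the camera images.
- strip_2: Loose two-cell cuvette strip of clear polystyrene, standing upright on the bench: 2 square cells moulded side by side, 13 mm thick (its x), 26 mm long (its y), 45 mm tall (z up). Origin at the centre of its underside. Grip it across its 13 mm thickness, in its upper half (the lower 16 mm goes into the slot).
- strip_3: Loose three-cell cuvette strip of clear polystyrene, standing upright on the bench: 3 square cells moulded side by side, 13 mm thick (its x), 38 mm long (its y), 45 mm tall (z up). Origin at the centre of its underside. Grip it across its 13 mm thickness, in its upper half (the lower 16 mm goes into the slot).
- strip_4: Loose four-cell cuvette strip of clear polystyrene, standing upright on the bench: 4 square cells moulded side by side, 13 mm thick (its x), 51 mm long (its y), 45 mm tall (z up). Origin at the centre of its underside. Grip it across its 13 mm thickness, in its upper half (the lower 16 mm goes into the slot).
- strip_5: Loose five-cell cuvette strip of clear polystyrene, standing upright (not the one far to the right of the big instrument's front, out of reach): 5 square cells moulded side by side, 13 mm thick (its x), 64 mm long (its y), 45 mm tall (z up). Origin at the centre of its underside. Grip it across its 13 mm thickness, in its upper half (the lower 16 mm goes into the slot).
- slot_2: Fixed blue rack block with the two-cell slot, 48 (x) x 94 (y) x 19 mm high, 2 white dots on its rim. Origin: centre of its underside, 3 mm above the bench. Slot centred over it, long side along y, black floor 3 mm and rim 19 mm above the origin; 20 x 34 mm in its lower half, sloping open to 30 x 44 mm at the rim. The four blocks stand side by side, 50 mm apart, in any order.
- slot_3: Fixed blue rack block with the three-cell slot, 48 (x) x 94 (y) x 19 mm high, 3 white dots on its rim. Origin: centre of its underside, 3 mm above the bench. Slot centred over it, long side along y, black floor 3 mm and rim 19 mm above the origin; 20 x 46 mm in its lower half, sloping open to 30 x 56 mm at the rim. The four blocks stand side by side, 50 mm apart, in any order.
- slot_4: Fixed blue rack block with the four-cell slot, 48 (x) x 94 (y) x 19 mm high, 4 white dots on its rim. Origin: centre of its underside, 3 mm above the bench. Slot centred over it, long side along y, black floor 3 mm and rim 19 mm above the origin; 20 x 59 mm in its lower half, sloping open to 30 x 69 mm at the rim. The four blocks stand side by side, 50 mm apart, in any order.
- slot_5: Fixed blue rack block with the five-cell slot, 48 (x) x 94 (y) x 19 mm high, 5 white dots on its rim. Origin: centre of its underside, 3 mm above the bench. Slot centred over it, long side along y, black floor 3 mm and rim 19 mm above the origin; 20 x 72 mm in its lower half, sloping open to 30 x 82 mm at the rim. The four blocks stand side by side, 50 mm apart, in any order.
- strip_6: Look-alike, no slot in this rack: loose six-cell cuvette strip, 13 mm thick (x), 77 mm long (y), 45 mm tall, standing upright. Origin at the centre of its underside.
- single: Look-alike, no slot in this rack: loose single cuvette, one cell, 13 x 13 mm, 45 mm tall, standing upright. Origin at the centre of its underside.

How it is judged:
At the end, for the whole second after the job is handed in: Each of the four strips (2, 3, 4 and 5 cells) stands in its own slot: centre within 9 mm of the slot's centre, underside within 3 mm of the slot's floor, upright within 0.15 rad, released and at rest. The six-cell strip and the single cuvette still stand upright within 20 mm of where they started (horizontal distance between strip_2 and slot_2 below 0.009 m and z of strip_2 in the frame of slot_2 between 0 and 0.006 m and angle between each of strip_2, strip_3, strip_4, strip_5, strip_6, single's own z axis and vertical below 0.15 rad and linear speed of each of strip_2, strip_3, strip_4, strip_5, strip_6, single below 0.02 m/s and angular speed of each of strip_2, strip_3, strip_4, strip_5 below 0.2 rad/s and horizontal distance between strip_3 and slot_3 below 0.009 m and z of strip_3 in the frame of slot_3 between 0 and 0.006 m and horizontal distance between strip_4 and slot_4 below 0.009 m and z of strip_4 in the frame of slot_4 between 0 and 0.006 m and horizontal distance between strip_5 and slot_5 below 0.009 m and z of strip_5 in the frame of slot_5 between 0 and 0.006 m and distance of each of strip_6, single from where it was at the start of the episode below 0.02 m); the robot touches nothing.
It fails at once if The six-cell strip or the single cuvette is shifted by more than 30 mm or knocked over (distance of any of strip_6, single from where it was at the start of the episode above 0.03 m or angle between any of strip_6, single's own z axis and vertical above 0.5 rad).
It also fails if it takes over 93 s, if anything falls off the work surface, if the arm or the gripper's body presses on something with over 40 N, if the wrist force passes 120 N, or if a joint passes its speed limit or range.

## Working session

There is one attempt and no reset: what is moved stays moved. The work goes in short steps, Python scripts to look and compute and a tool call to move; the robot and the scene stay as the last step left them, time stands still between calls to the robot, and variables do not carry over. Pictures are saved under pics/ and viewed, about 12 in all and at most 16, crops included, and the job is handed in when it is done.

Besides the shell and the picture viewer there is one more tool, called after "Request:" as name(argument=value, ...) on one line, values as JSON. apply_moves: Moves the arm, as the interface text tells. Its arguments: {"type":"object","properties":{"targets":{"type":"array"},"gripper":{"type":"number"},"squeeze":{"type":"number"}},"required":["targets"]}

```bash
mkdir -p pics; cat > h.py <<'E'
import numpy as np, cv2
from scipy.spatial.transform import Rotation as R
from station import sense, read_camera, hand_in
def ray(c,px,T):
    k=c["mtx"]; d=np.array([c["k1"],0,0,0,0.]) 
    p=cv2.undistortPoints(np.array([[px]],float),k,d)[0,0]
    return T[:3,3],T[:3,:3]@np.array([p[0],p[1],1.])
def wristT(c,s):
    T=np.eye(4);T[:3,:3]=R.from_quat(s["tcp_rot"]).as_matrix();T[:3,3]=s["eef_pos"];return T@c["T_tool_cam"]
def at(c,px,z,T=None):
    o,d=ray(c,px,c["T"] if T is None else T); return o+d*(z-o[2])/d[2]
def save(n,c,s=1.4): cv2.imwrite("pics/"+n+".png",cv2.resize(c["color"][:,:,::-1],None,fx=s,fy=s,interpolation=cv2.INTER_CUBIC))
E
python3 - <<'E'
from h import *
import pickle
s=sense();print(s)
for n in ("top","scene"):
    c=read_camera(n);save(n+"0",c);pickle.dump(c,open(n+".pkl","wb"));print(n,c["T"].round(3).tolist(),c["mtx"].tolist(),c["k1"])
E
```

```text
{'t': 0.0, 'q': array([ 1.37124339,  0.50183867, -0.42677053,  1.55147915,  0.22080244,
        1.13828816, -0.21027535]), 'qd': array([ 0.00010072,  0.00012097,  0.00023452,  0.00022755,  0.00072099,
        0.00128807, -0.00016044]), 'joint_torque': array([ 1.94513550e-04, -5.69530892e+01, -5.81609935e+00, -2.80940723e+01,
        1.06292914e-02,  1.22085423e-02, -6.11563365e-06]), 'eef_pos': array([ 0.28994653, -0.58133962,  0.40365082]), 'tcp_rot': array([ 9.73343384e-01,  2.29350603e-01, -1.99537125e-04, -9.58385595e-04]), 'contact_force': array([ 0.4140689 , -0.45580408, -0.64831645]), 'moment': array([-0.01722584,  0.03583832, -0.01194544]), 'finger_gap': 0.08552568792200814}
top [[0.027, -0.991, 0.132, 0.352], [-1.0, -0.029, -0.013, 0.076], [0.017, -0.132, -0.991, 1.527], [0.0, 0.0, 0.0, 1.0]] [[533.879598867666, 0.0, 281.6137542785424], [0.0, 533.879598867666, 209.21955418291353], [0.0, 0.0, 1.0]] -0.11571497743675449
scene [[-0.723, -0.446, 0.528, 0.084], [-0.691, 0.467, -0.552, 0.525], [-0.001, -0.764, -0.646, 0.601], [0.0, 0.0, 0.0, 1.0]] [[404.1627200783592, 0.0, 281.1677940284252], [0.0, 404.1627200783592, 208.21948423210148], [0.0, 0.0, 1.0]] -0.06981060942836229
```

View pics/top0.png

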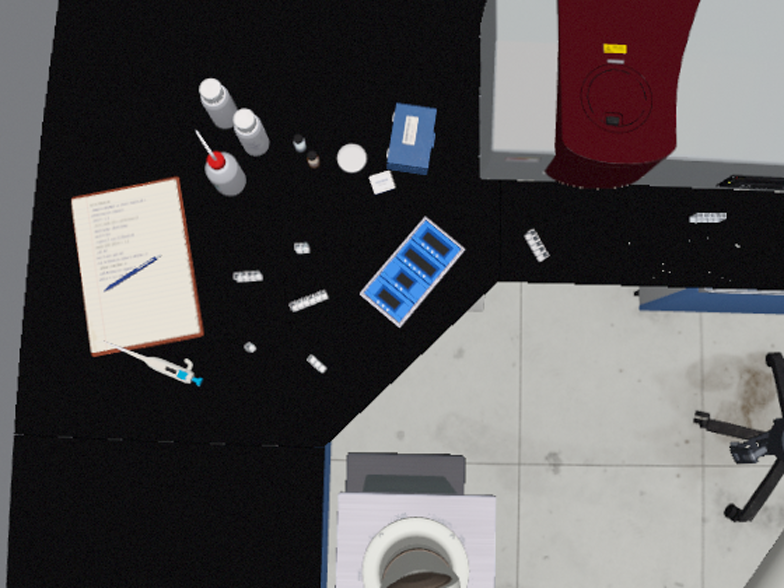

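View pics/scene0.png

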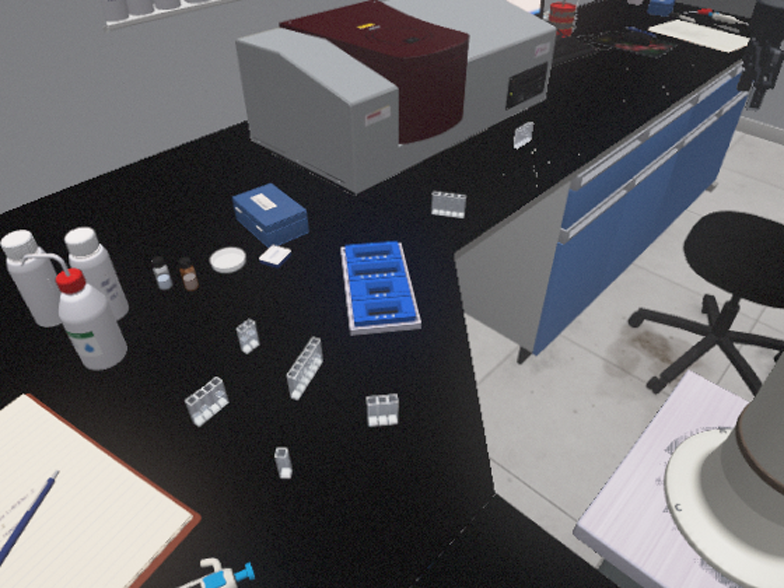

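Top view: strips at about (302,248), (248,276), (308,300), (316,364), (537,244); single at (250,347); rack around (412,272). I'll enlarge.

```bash
python3 - <<'E'
import pickle,cv2,numpy as np
c=pickle.load(open("top.pkl","rb"))["color"][:,:,::-1]
r=lambda a,f:cv2.resize(a,None,fx=f,fy=f,interpolation=cv2.INTER_CUBIC)
# A: strips x160..240,y165..270 ; B: rack x250..400,y150..240
a=r(c[165:270,160:240],5.5); b=r(c[150:240,252:332],4)
d=r(c[155:195,365:405],4)
cv2.imwrite("pics/a.png",a)
o=np.zeros((525,800,3),np.uint8)
o[:a.shape[0],:][:0]
b=r(c[150:240,252:342],5.5);o[:495,:495]=b;d=r(c[155:205,365:415],6);o[:300,500:800]=d
cv2.imwrite("pics/b.png",o);print(a.shape)
E
```

```text
(578, 440, 3)
```

View pics/a.png

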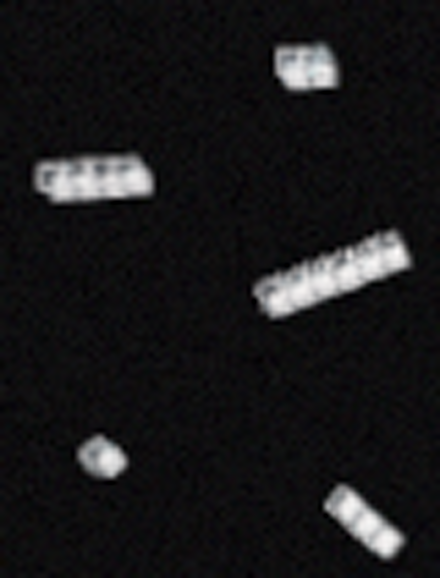

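View pics/b.png

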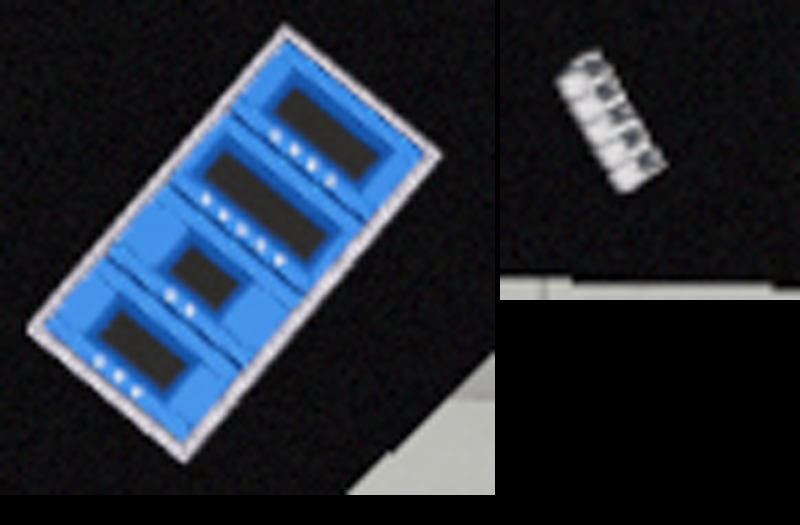

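```bash
cat > fit.py <<'E'
from h import *
from scipy.optimize import minimize
L={"1":.013,"2":.026,"3":.038,"4":.051,"5":.064,"6":.077}
def proj(c,P,T):
    Ti=np.linalg.inv(T); return cv2.projectPoints(P,cv2.Rodrigues(Ti[:3,:3])[0],Ti[:3,3],c["mtx"],np.array([c["k1"],0,0,0,0.]))[0][:,0]
def box(p,l,z0=0.,h=.045):
    x,y,a=p; C=np.array([[i*.0065,j*l/2,z0+k*h] for i in(-1,1) for j in(-1,1) for k in(0,1)])
    C[:,:2]=C[:,:2]@np.array([[np.cos(a),np.sin(a)],[-np.sin(a),np.cos(a)]])+[x,y]; return C
def fitbox(c,m,l,p0,T,z0=0.,h=.045):
    S=8; m=cv2.resize(m.astype(np.float32),None,fx=S,fy=S,interpolation=cv2.INTER_LINEAR)
    m=(m>.5).astype(np.uint8)
    def f(p):
        q=cv2.convexHull(((proj(c,box(p,l,z0,h),T)+.5)*S-.5).astype(np.float32))
        im=np.zeros_like(m);cv2.fillConvexPoly(im,np.round(q).astype(np.int32),1)
        return 1-(im&m).sum()/((im|m).sum())
    best=None
    for a in np.arange(0,np.pi,np.pi/6):
        r=minimize(f,[*p0,a],method="Nelder-Mead",options=dict(initial_simplex=np.array([[*p0,a],[p0[0]+.006,p0[1],a],[p0[0],p0[1]+.006,a],[*p0,a+.25]]),xatol=1e-4,fatol=1e-4,maxiter=120))
        if best is None or r.fun<best.fun: best=r
    return best
E
python3 - <<'E'
from fit import *
import pickle
c=pickle.load(open("top.pkl","rb"));T=c["T"];im=c["color"].astype(int)
px={"2":(215.5,177),"4":(177,197),"6":(220,214.5),"1":(178.5,248),"3":(226,260),"5":(383.5,175)}
for n,p in px.items():
    sub=np.zeros(im.shape[:2],bool);x,y=map(int,p);w=18
    sub[y-w:y+w,x-w:x+w]=im.min(2)[y-w:y+w,x-w:x+w]>45
    k,lab,st,ce=cv2.connectedComponentsWithStats(sub.astype(np.uint8)); 
    i=lab[y,x]; m=lab==i
    r=fitbox(c,m,L[n],at(c,p,.022)[:2],T); print(n,r.x[:2].round(4),"yaw",np.degrees(r.x[2]).round(1)%180,"1-IoU",round(r.fun,3))
# rack
hsv=cv2.cvtColor(c["color"],cv2.COLOR_RGB2HSV)
for n,p in {"4":(328,135),"5":(266,206),"2":(204,277),"3":(143,350)}.items():
    q=np.array(p)/5.5+[252,150]
    x,y=q.astype(int); w=14
    m=np.zeros(im.shape[:2],np.uint8);m[y-w:y+w,x-w:x+w]=(im.max(2)[y-w:y+w,x-w:x+w]<75)
    k,lab=cv2.connectedComponents(m,connectivity=4);m=lab==lab[y,x]
    yy,xx=np.nonzero(m);rc=cv2.minAreaRect(np.stack([xx,yy],1).astype(np.float32))
    print(n,"click",at(c,q,.006).round(4),"rect",at(c,rc[0],.006).round(4),np.array(rc[1]).round(1),rc[2])
P=[at(c,np.array(p)/5.5+[251.5,149.5],.003).round(4) for p in[(285,27),(440,154),(184,460),(30,328)]];print(P,np.mean(P,0))
E
```

```text
2 [0.6412 0.2491] yaw 9.0 1-IoU 0.164
4 [0.5793 0.3578] yaw 7.8 1-IoU 0.144
6 [0.5327 0.2309] yaw 22.9 1-IoU 0.152
1 [0.4353 0.3461] yaw 24.2 1-IoU 0.225
3 [0.4067 0.2095] yaw 137.0 1-IoU 0.236
5 [ 0.6615 -0.2328] yaw 120.2 1-IoU 0.109
4 click [ 0.6593 -0.0283  0.006 ] rect [ 0.6615 -0.0262  0.006 ] [19.1  5.4] 39.80556869506836
5 click [0.6202 0.0037 0.006 ] rect [0.622  0.0051 0.006 ] [23.4  5.5] 39.80556869506836
2 click [0.5815 0.0353 0.006 ] rect [0.5825 0.0359 0.006 ] [10.2  5.5] 38.65980529785156
3 click [0.5421 0.0662 0.006 ] rect [0.543  0.0672 0.006 ] [14.5  5.5] 39.80556869506836
[array([ 0.7192, -0.003 ,  0.003 ]), array([ 0.6529, -0.0866,  0.003 ]), array([0.4868, 0.0447, 0.003 ]), array([0.5538, 0.1271, 0.003 ])] [0.603175 0.02055  0.003   ]
```

Rack order from upper right is 4, 5, 2, 3 and the spacing checks at 50.3 mm. The loose strips are identified by cell count. Starting with strip 5.

```bash
cat > go.py <<'E'
import sys
from h import *
S={"s5":(.6615,-.2328,120.2),"s2":(.6412,.2491,9.0),"s4":(.5793,.3578,7.8),"s3":(.4067,.2095,137.),
"t4":(.6614,-.0259,-38.2),"t5":(.6221,.005,-38.2),"t2":(.5829,.036,-38.2),"t3":(.5436,.0669,-38.2)}
def go(x,y,z,a):
    s=sense();M=R.from_quat(s["tcp_rot"]).as_matrix();d=np.array([x,y,z])-s["eef_pos"]
    h=np.degrees(np.arctan2(M[1,1],M[0,1])); r=-((a-h+90)%180-90)
    print("t",round(s["t"],2),"pos",s["eef_pos"].round(4),"z",M[:,2].round(3),"q1,q7",s["q"][[0,6]].round(2),"gap",round(s["finger_gap"],4))
    print("offset mm",(M.T@d*1e3).round(1),"roll",round(r,1),"then(after roll) offset",((M@R.from_euler("z",r,degrees=True).as_matrix()).T@d*1e3).round(1), "dist",round(np.linalg.norm(d)*1e3))
if __name__=="__main__":
    x,y,a=S[sys.argv[1]]; go(x,y,float(sys.argv[2]),a)
E
python3 - <<'E'
from go import *
c=read_camera("wrist");print(c["T_tool_cam"].round(3),c["mtx"][0],c["k1"])
go(.6615,-.2328,.36,120.2)
t=__import__("pickle").load(open("top.pkl","rb"))
print([at(t,(x/1.4,y/1.4),0).round(3) for x,y in((482,180),(560,188),(500,282),(328,445))])
E
```

```text
[[ 0.001 -0.965 -0.263  0.066]
 [ 1.     0.001  0.    -0.   ]
 [ 0.    -0.263  0.965  0.031]
 [ 0.     0.     0.     1.   ]] [345.64158228   0.         285.56607438] -0.08837929241158288
t 0.15 pos [ 0.29   -0.5814  0.4039] z [-0.001  0.001 -1.   ] q1,q7 [ 1.37 -0.21] gap 0.0854
offset mm [ 488.  -146.    44.1] roll -3.7 then(after roll) offset [ 496.4 -114.4   44.1] dist 511
[array([ 0.802, -0.123,  0.   ]), array([ 0.791, -0.29 ,  0.   ]), array([ 0.585, -0.163,  0.   ]), array([0.243, 0.181, 0.   ])]
```

Request:
apply_moves(targets=[{"offset": [0.048,-0.0145,0.0044],"roll": 0},{"offset": [0.048,-0.0145,0.0044],"roll": 0},{"offset": [0.048,-0.0145,0.0044],"roll": 0},{"offset": [0.048,-0.0145,0.0044],"roll": 0},{"offset": [0.048,-0.0145,0.0044],"roll": 0},{"offset": [0.048,-0.0145,0.0044],"roll": 0},{"offset": [0.048,-0.0145,0.0044],"roll": 0},{"offset": [0.048,-0.0145,0.0044],"roll": 0},{"offset": [0.048,-0.0145,0.0044],"roll": 0},{"offset": [0.03,-0.01,0.0044],"roll": -3.7}], gripper=0.2)

```text
t: 1.15
eef_pos: [0.6394, -0.2563, 0.3538]
tcp_rot: [0.968, 0.252, -0.003, -0.001]
contact_force: [0.7, -0.6, -0.1]
finger_gap: 0.051
```

```bash
python3 - <<'E'
from go import *
go(.6615,-.2328,.36,120.2)
s=sense();print(s["q"].round(2));c=read_camera("wrist");save("w5",c);import pickle;pickle.dump((s,c),open("w5.pkl","wb"))
E
```

```text
t 1.15 pos [ 0.6394 -0.2563  0.3538] z [-0.007  0.    -1.   ] q1,q7 [ 0.68 -0.95] gap 0.051
offset mm [30.7 -9.8 -6.3] roll -1.1 then(after roll) offset [30.9 -9.2 -6.3] dist 33
[ 0.68  0.64 -0.5   1.48  0.33  1.11 -0.95]
```

View pics/w5.png

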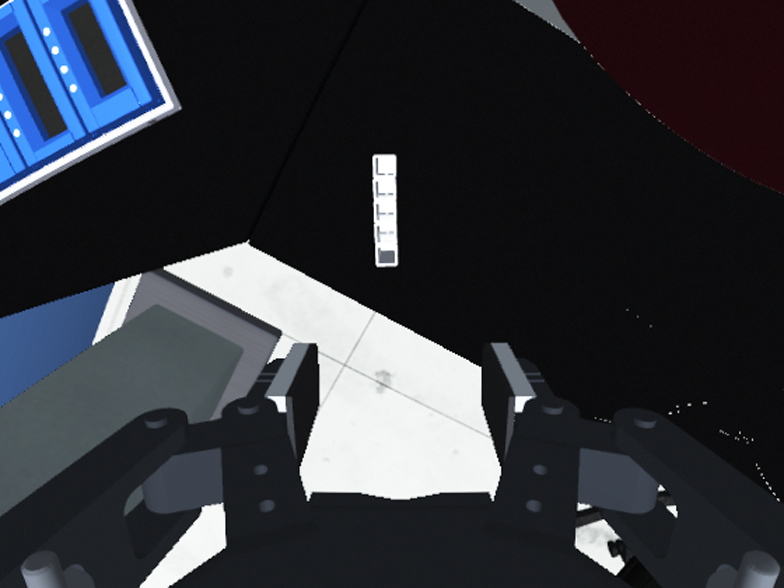

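Strip 5 is seen squarely: top-face ends at (384.5,155) and (387,266), five cells; rack upper left.

```bash
cat > ends.py <<'E'
from go import *
import pickle
def ends(f,a,b,k=1.4):
    s,c=pickle.load(open(f,"rb"));T=wristT(c,s)
    A,B=[at(c,((p[0]+.5)/k-.5,(p[1]+.5)/k-.5),.045,T) for p in(a,b)];d=A-B
    m=(A+B)/2;an=np.degrees(np.arctan2(-d[0],d[1]))
    print("centre",m.round(4),"len",np.linalg.norm(d).round(4),"yaw",(an%180).round(1));return m[0],m[1],an
E
python3 - <<'E'
from ends import *
x,y,a=ends("w5.pkl",(384.5,154.5),(387,266.5))
go(x,y,.192,a)
E
```

```text
centre [ 0.6614 -0.2332  0.045 ] len 0.0643 yaw 120.1
t 1.2 pos [ 0.6421 -0.2508  0.3529] z [-0.005  0.004 -1.   ] q1,q7 [ 0.67 -0.95] gap 0.0508
offset mm [ 25.9  -4.7 160.9] roll -0.3 then(after roll) offset [ 25.9  -4.5 160.9] dist 163
```

Request:
apply_moves(targets=[{"offset": [0.026,-0.005,0.02],"roll": -0.3},{"offset": [0,0,0.04],"roll": 0},{"offset": [0,0,0.03],"roll": 0},{"offset": [0,0,0.0],"roll": 0}])

```text
t: 1.6
eef_pos: [0.6648, -0.228, 0.2598]
tcp_rot: [0.965, 0.263, -0.001, -0.003]
contact_force: [-0.9, 1.5, 0.5]
finger_gap: 0.0516
```

```bash
python3 go.py s5 0.192
```

```text
t 1.6 pos [ 0.6648 -0.228   0.2598] z [-0.004  0.006 -1.   ] q1,q7 [ 0.6  -1.01] gap 0.0516
offset mm [-5.3  2.9 67.8] roll 0.3 then(after roll) offset [-5.3  3.  67.8] dist 68
```

Request:
apply_moves(targets=[{"offset": [-0.005,0.003,0.01],"roll": 0.3},{"offset": [0,0,0.025],"roll": 0},{"offset": [0,0,0.015],"roll": 0},{"offset": [0,0,0.01],"roll": 0},{"offset": [0,0,0.0],"roll": 0}])

```text
t: 2.1
eef_pos: [0.662, -0.2375, 0.2018]
tcp_rot: [0.966, 0.258, 0.0, -0.001]
contact_force: [-0.4, -0.0, 0.2]
finger_gap: 0.0512
```

```bash
python3 go.py s5 0.192
```

```text
t 2.1 pos [ 0.662  -0.2375  0.2018] z [ 0.     0.002 -1.   ] q1,q7 [ 0.6  -1.03] gap 0.0512
offset mm [ 1.9 -4.3  9.8] roll -0.3 then(after roll) offset [ 1.9 -4.3  9.8] dist 11
```

Request:
apply_moves(targets=[{"offset": [0.001,-0.003,0.009],"roll": 0},{"offset": [0,0,0],"roll": 0},{"offset": [0,0,0],"roll": 0}])

```text
t: 2.4
eef_pos: [0.6624, -0.235, 0.1948]
tcp_rot: [0.966, 0.257, 0.002, 0.0]
contact_force: [0.4, 0.1, 0.1]
finger_gap: 0.0512
```

```bash
python3 go.py s5 0.192
```

```text
t 2.4 pos [ 0.6624 -0.235   0.1948] z [ 0.004  0.001 -1.   ] q1,q7 [ 0.59 -1.04] gap 0.0512
offset mm [ 0.3 -2.4  2.7] roll -0.4 then(after roll) offset [ 0.3 -2.4  2.7] dist 4
```

Request:
apply_moves(targets=[{"offset": [0,-0.002,0.003],"roll": -0.3},{"offset": [0,0,0],"roll": 0},{"offset": [0,0,0],"roll": 0}])

```text
t: 2.7
eef_pos: [0.662, -0.2328, 0.193]
tcp_rot: [0.966, 0.26, 0.003, 0.001]
contact_force: [0.2, 0.1, -0.6]
finger_gap: 0.0512
```

Request:
apply_moves(targets=[{"offset": [0,0,0],"roll": 0},{"offset": [0,0,0],"roll": 0},{"offset": [0,0,0],"roll": 0},{"offset": [0,0,0],"roll": 0},{"offset": [0,0,0],"roll": 0},{"offset": [0,0,0],"roll": 0}], gripper=-1, squeeze=35)

```text
t: 3.3
eef_pos: [0.6622, -0.2328, 0.1934]
tcp_rot: [0.966, 0.26, 0.003, 0.001]
contact_force: [-0.9, 0.1, 0.2]
finger_gap: 0.0121
```

```bash
python3 go.py s5 0.192;python3 go.py t5 0.26
```

```text
t 3.3 pos [ 0.6622 -0.2328  0.1934] z [ 0.007  0.    -1.   ] q1,q7 [ 0.59 -1.04] gap 0.0121
offset mm [-0.6 -0.4  1.4] roll -0.0 then(after roll) offset [-0.6 -0.4  1.4] dist 2
t 3.3 pos [ 0.6622 -0.2328  0.1934] z [ 0.007  0.    -1.   ] q1,q7 [ 0.59 -1.04] gap 0.0121
offset mm [  85.2 -225.6  -66.7] roll -21.6 then(after roll) offset [ 162.4 -178.2  -66.7] dist 250
```

Request:
apply_moves(targets=[{"offset": [0,0,-0.04],"roll": 0},{"offset": [0,0,-0.035],"roll": -7.2},{"offset": [0,0,0],"roll": -7.2},{"offset": [0,0,0],"roll": -7.2},{"offset": [0.03,-0.033,0],"roll": 0},{"offset": [0.03,-0.033,0],"roll": 0},{"offset": [0.03,-0.033,0],"roll": 0},{"offset": [0.03,-0.033,0],"roll": 0},{"offset": [0.02,-0.02,0],"roll": 0},{"offset": [0,0,0],"roll": 0}])

```text
t: 4.3
eef_pos: [0.6247, -0.026, 0.2699]
tcp_rot: [0.898, 0.441, 0.003, 0.002]
contact_force: [-0.4, 0.5, -0.2]
finger_gap: 0.0121
```

```bash
python3 go.py t5 0.25
```

```text
t 4.3 pos [ 0.6247 -0.026   0.2699] z [ 0.007 -0.001 -1.   ] q1,q7 [ 0.43 -1.01] gap 0.0121
offset mm [ 22.8 -21.1  19.9] roll 0.5 then(after roll) offset [ 22.7 -21.3  19.9] dist 37
```

Now align over the slot and look closely at where the slot lies (wrist).

Request:
apply_moves(targets=[{"offset": [0.022,-0.02,0.01],"roll": 0.5},{"offset": [0,0,0],"roll": 0},{"offset": [0,0,0],"roll": 0},{"offset": [0,0,0],"roll": 0}])

```text
t: 4.7
eef_pos: [0.6227, 0.004, 0.2601]
tcp_rot: [0.899, 0.437, 0.003, 0.003]
contact_force: [0.6, 0.1, -0.2]
finger_gap: 0.0119
```

```bash
python3 go.py t5 0.25; python3 - <<'E'
from h import *
import pickle
s=sense();c=read_camera("wrist");pickle.dump((s,c),open("wr.pkl","wb"));save("wr",c)
E
```

```text
t 4.7 pos [0.6227 0.004  0.2601] z [ 0.008 -0.002 -1.   ] q1,q7 [ 0.38 -1.07] gap 0.0119
offset mm [ 0.4 -1.1 10. ] roll 0.1 then(after roll) offset [ 0.4 -1.1 10. ] dist 10
```

View pics/wr.png

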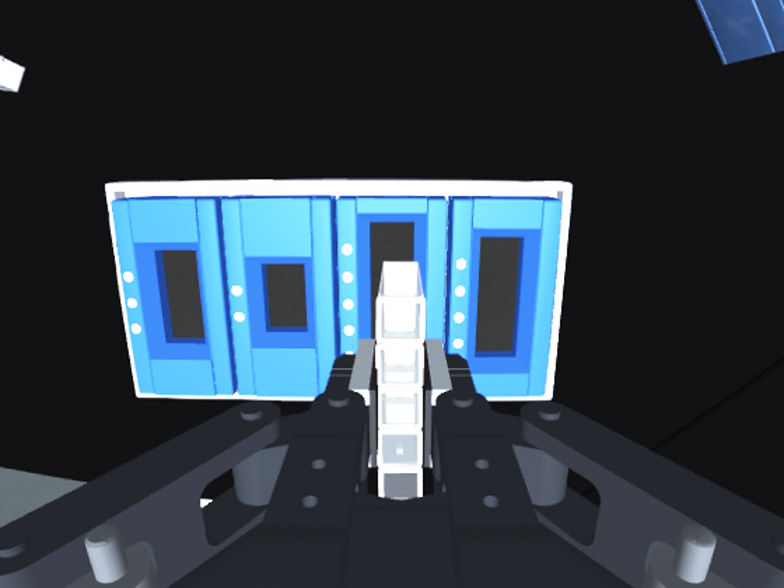

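The wrist view shows slots 3, 2, 5, 4 from left to right, and the held strip over slot 5. Floor centres: slot 2 ≈(285,297), slot 4 ≈(499,297), slot 3 ≈(185,296), slot 5 top edge ≈(392,222).

```bash
python3 - <<'E'
from go import *
import pickle
s,c=pickle.load(open("wr.pkl","rb"));T=wristT(c,s)
for n,p in (("t3",(185,296.5)),("t2",(285,297)),("t4",(499,297)),("t5",(392,222))):
    q=at(c,((p[0]+.5)/1.4-.5,(p[1]+.5)/1.4-.5),.006,T);e=q[:2]-S[n][:2]
    a=np.radians(-38.2); print(n,q.round(4),"err in slot x,y mm",(e@np.array([[np.cos(a),-np.sin(a)],[np.sin(a),np.cos(a)]])*1e3).round(1))
g=s["eef_pos"]+R.from_quat(s["tcp_rot"]).as_matrix()[:,2]*.155;print("grasp pt",g)
E
```

```text
t3 [0.541  0.0673 0.006 ] err in slot x,y mm [-2.3 -1.3]
t2 [0.5798 0.0366 0.006 ] err in slot x,y mm [-2.8 -1.5]
t4 [ 0.6611 -0.0273  0.006 ] err in slot x,y mm [ 0.6 -1.3]
t5 [0.6428 0.0331 0.006 ] err in slot x,y mm [-1.1 34.9]
grasp pt [0.62388762 0.00366662 0.10505672]
```

```bash
sed -i 's/^    h=np.degrees/    d=d-(.155*M[:,2]+[0,0,.155])\n    h=np.degrees/; s/^def go/for k in ("t2","t3","t4","t5"): S[k]=(S[k][0]-.0008,)+S[k][1:]\ndef go/' go.py; python3 go.py t5 0.2
```

```text
t 4.75 pos [0.6228 0.0033 0.2601] z [ 0.008 -0.003 -1.   ] q1,q7 [ 0.38 -1.07] gap 0.0121
offset mm [-0.2 -4.1 60.1] roll 0.0 then(after roll) offset [-0.2 -4.1 60.1] dist 60
```

Request:
apply_moves(targets=[{"offset": [0,-0.0035,0.01],"roll": 0},{"offset": [0,0,0.015],"roll": 0},{"offset": [0,0,0.01],"roll": 0},{"offset": [0,0,0],"roll": 0},{"offset": [0,0,0],"roll": 0}])

```text
t: 5.25
eef_pos: [0.62, 0.0016, 0.2207]
tcp_rot: [0.901, 0.435, 0.002, 0.003]
contact_force: [-0.0, -0.4, 0.3]
finger_gap: 0.0119
```

```bash
python3 go.py t5 0.2
```

```text
t 5.25 pos [0.62   0.0016 0.2207] z [ 0.006 -0.004 -1.   ] q1,q7 [ 0.36 -1.1 ] gap 0.0119
offset mm [ 3.4 -2.4 20.7] roll -0.3 then(after roll) offset [ 3.4 -2.4 20.7] dist 21
```

Request:
apply_moves(targets=[{"offset": [0.003,-0.0025,0.003],"roll": -0.3},{"offset": [0,0,0.007],"roll": 0},{"offset": [0,0,0.007],"roll": 0},{"offset": [0,0,0],"roll": 0},{"offset": [0,0,0],"roll": 0}])

```text
t: 5.75
eef_pos: [0.6203, 0.0062, 0.2025]
tcp_rot: [0.899, 0.438, 0.002, 0.003]
contact_force: [0.3, 0.6, -1.2]
finger_gap: 0.0125
```

```bash
python3 go.py t5 0.2
```

```text
t 5.75 pos [0.6203 0.0062 0.2025] z [ 0.007 -0.004 -1.   ] q1,q7 [ 0.34 -1.12] gap 0.0125
offset mm [-0.5  0.2  2.5] roll 0.1 then(after roll) offset [-0.5  0.2  2.5] dist 3
```

Request:
apply_moves(targets=[{"offset": [0,0,0.003],"roll": 0},{"offset": [0,0,0],"roll": 0},{"offset": [0,0,0],"roll": 0}])

```text
t: 6.05
eef_pos: [0.6208, 0.0062, 0.1999]
tcp_rot: [0.899, 0.437, 0.003, 0.004]
contact_force: [0.4, -0.8, -0.3]
finger_gap: 0.0117
```

Request:
apply_moves(targets=[{"offset": [0,0,0],"roll": 0},{"offset": [0,0,0],"roll": 0},{"offset": [0,0,0],"roll": 0},{"offset": [0,0,0],"roll": 0},{"offset": [0,0,-0.03],"roll": 0},{"offset": [0,0,-0.04],"roll": 0},{"offset": [0,0,-0.04],"roll": 0},{"offset": [0,0,0],"roll": 0}], gripper=-0.3)

```text
t: 6.85
eef_pos: [0.6193, 0.0067, 0.3121]
tcp_rot: [0.899, 0.438, 0.001, 0.003]
contact_force: [0.7, 1.4, 0.0]
finger_gap: 0.03
```

```bash
python3 go.py s2 0.30
```

```text
t 6.85 pos [0.6193 0.0067 0.3121] z [ 0.004 -0.004 -1.   ] q1,q7 [ 0.4  -1.04] gap 0.03
offset mm [ 204.2 -133.3   11.4] roll -47.1 then(after roll) offset [236.7  58.9  11.4] dist 244
```

Request:
apply_moves(targets=[{"offset": [0.04,-0.026,0],"roll": 0},{"offset": [0.04,-0.026,0],"roll": 0},{"offset": [0.04,-0.026,0],"roll": 0},{"offset": [0.04,-0.026,0],"roll": 0},{"offset": [0.02,-0.013,0],"roll": -8},{"offset": [0,0,0],"roll": -8},{"offset": [0,0,0],"roll": -8},{"offset": [0,0,0],"roll": -8},{"offset": [0,0,0],"roll": -8},{"offset": [0,0,0],"roll": -7}], gripper=0.2)

```text
t: 7.85
eef_pos: [0.6391, 0.2273, 0.3081]
tcp_rot: [0.64, 0.768, -0.001, 0.004]
contact_force: [0.6, 0.5, -0.0]
finger_gap: 0.0513
```

```bash
python3 go.py s2 0.30; python3 - <<'E'
from h import *
import pickle
s=sense();c=read_camera("wrist");pickle.dump((s,c),open("w2.pkl","wb"));save("w2",c)
E
```

```text
t 7.85 pos [0.6391 0.2273 0.3081] z [ 0.005 -0.006 -1.   ] q1,q7 [ 0.14 -0.62] gap 0.0513
offset mm [22.2  5.3  8. ] roll 1.3 then(after roll) offset [22.3  4.8  8. ] dist 24
```

View pics/w2.png

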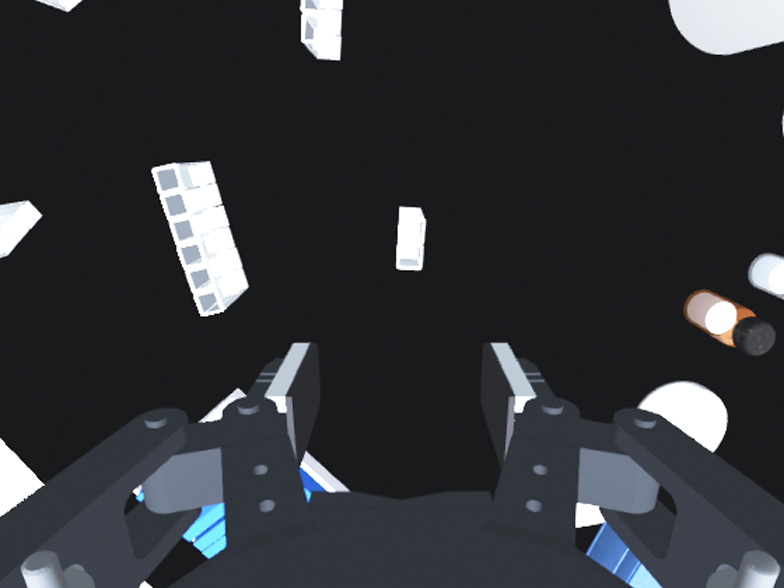

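Strip 2 is between the jaws ahead at (397–425, 207–270), with strip 6 to its left at (200,240). I'll fit its silhouette.

```bash
cat > wfit.py <<'E'
from fit import *
import pickle
def wfit(f,px,n,p0,thr=70):
    s,c=pickle.load(open(f,"rb"));T=wristT(c,s);m=(c["color"].min(2)>thr).astype(np.uint8)
    x,y=(np.array(px)/1.4).astype(int);k,lab=cv2.connectedComponents(m);m=lab==lab[y,x]
    r=fitbox(c,m,L[n],p0,T);print(n,r.x[:2].round(4),"yaw",np.degrees(r.x[2]).round(1)%180,"1-IoU",round(r.fun,3))
E
python3 - <<'E'
from wfit import *
from go import go
wfit("w2.pkl",(410,235),"2",(.6412,.2491))
go(.6412,.2491,.24,9.0)
E
```

```text
2 [0.6411 0.2491] yaw 6.6 1-IoU 0.039
t 7.9 pos [0.6391 0.227  0.3078] z [ 0.005 -0.006 -1.   ] q1,q7 [ 0.14 -0.62] gap 0.051
offset mm [22.8  5.3 67.7] roll 1.7 then(after roll) offset [23.   4.7 67.7] dist 72
```

Request:
apply_moves(targets=[{"offset": [0.023,0.005,0.01],"roll": 3.9},{"offset": [0,0,0.03],"roll": 0},{"offset": [0,0,0.02],"roll": 0},{"offset": [0,0,0],"roll": 0},{"offset": [0,0,0],"roll": 0},{"offset": [0,0,0],"roll": 0}])

```text
t: 8.5
eef_pos: [0.6406, 0.25, 0.2453]
tcp_rot: [0.67, 0.742, -0.001, 0.004]
contact_force: [-0.5, 0.3, -0.0]
finger_gap: 0.0509
```

```bash
sed -i 's/"s2":(.6412,.2491,9.0)/"s2":(.6411,.2491,6.8)/' go.py; python3 go.py s2 0.193
```

```text
t 8.5 pos [0.6406 0.25   0.2453] z [ 0.005 -0.006 -1.   ] q1,q7 [ 0.07 -0.75] gap 0.0509
offset mm [ 0.4 -0.5 52.3] roll -1.0 then(after roll) offset [ 0.4 -0.5 52.3] dist 52
```

Request:
apply_moves(targets=[{"offset": [0,0,0.015],"roll": -1},{"offset": [0,0,0.02],"roll": 0},{"offset": [0,0,0.01],"roll": 0},{"offset": [0,0,0.005],"roll": 0},{"offset": [0,0,0],"roll": 0},{"offset": [0,0,0],"roll": 0},{"offset": [0,0,0],"roll": 0}])

```text
t: 9.2
eef_pos: [0.6419, 0.2493, 0.1927]
tcp_rot: [0.664, 0.748, 0.0, 0.005]
contact_force: [-0.0, -0.9, 0.1]
finger_gap: 0.0512
```

```bash
python3 go.py s2 0.193
```

```text
t 9.2 pos [0.6419 0.2493 0.1927] z [ 0.007 -0.005 -1.   ] q1,q7 [ 0.05 -0.77] gap 0.0512
offset mm [ 0.8 -1.8 -0.3] roll 0.0 then(after roll) offset [ 0.8 -1.8 -0.3] dist 2
```

Request:
apply_moves(targets=[{"offset": [0.001,-0.0015,0],"roll": 0},{"offset": [0,0,0],"roll": 0},{"offset": [0,0,0],"roll": 0},{"offset": [0,0,0],"roll": 0},{"offset": [0,0,0],"roll": 0},{"offset": [0,0,0],"roll": 0},{"offset": [0,0,-0.03],"roll": 0},{"offset": [0,0,-0.04],"roll": 0},{"offset": [0,0,-0.03],"roll": 0},{"offset": [0,0,0],"roll": 0}], gripper=-1)

```text
t: 10.2
eef_pos: [0.6392, 0.2509, 0.296]
tcp_rot: [0.664, 0.748, 0.0, 0.004]
contact_force: [0.6, 0.5, -0.5]
finger_gap: 0.0117
```

```bash
python3 go.py t2 0.26
```

```text
t 10.2 pos [0.6392 0.2509 0.296 ] z [ 0.006 -0.006 -1.   ] q1,q7 [ 0.09 -0.71] gap 0.0117
offset mm [-205.4  -83.3   36.9] roll 45.0 then(after roll) offset [-204.1   86.5   36.9] dist 225
```

Request:
apply_moves(targets=[{"offset": [-0.041,-0.017,0],"roll": 0},{"offset": [-0.041,-0.017,0],"roll": 0},{"offset": [-0.041,-0.017,0],"roll": 0},{"offset": [-0.041,-0.017,0],"roll": 0},{"offset": [-0.025,-0.01,0],"roll": 7.5},{"offset": [0,0,0],"roll": 7.5},{"offset": [0,0,0],"roll": 7.5},{"offset": [0,0,0],"roll": 7.5},{"offset": [0,0,0],"roll": 7.5},{"offset": [0,0,0],"roll": 5}])

```text
t: 11.2
eef_pos: [0.5792, 0.0441, 0.2906]
tcp_rot: [0.897, 0.442, -0.001, 0.002]
contact_force: [-0.2, 0.4, -0.9]
finger_gap: 0.0118
```

```bash
python3 go.py t2 0.235
```

```text
t 11.2 pos [0.5792 0.0441 0.2906] z [ 0.    -0.005 -1.   ] q1,q7 [ 0.36 -1.13] gap 0.0118
offset mm [-3.9  6.6 55.7] roll 0.7 then(after roll) offset [-3.8  6.6 55.7] dist 56
```

Request:
apply_moves(targets=[{"offset": [-0.004,0.0065,0],"roll": 0.7},{"offset": [0,0,0.02],"roll": 0},{"offset": [0,0,0.02],"roll": 0},{"offset": [0,0,0.01],"roll": 0},{"offset": [0,0,0],"roll": 0},{"offset": [0,0,0],"roll": 0},{"offset": [0,0,0],"roll": 0}])

```text
t: 11.9
eef_pos: [0.5827, 0.0338, 0.2382]
tcp_rot: [0.898, 0.439, -0.001, 0.003]
contact_force: [0.5, -0.1, 0.2]
finger_gap: 0.0117
```

```bash
python3 go.py t2 0.2
```

```text
t 11.9 pos [0.5827 0.0338 0.2382] z [-0.    -0.006 -1.   ] q1,q7 [ 0.34 -1.16] gap 0.0117
offset mm [ 2.4 -2.6 38.2] roll 0.3 then(after roll) offset [ 2.4 -2.6 38.2] dist 38
```

Request:
apply_moves(targets=[{"offset": [0.002,-0.0025,0.005],"roll": 0.2},{"offset": [0,0,0.01],"roll": 0},{"offset": [0,0,0.01],"roll": 0},{"offset": [0,0,0.007],"roll": 0},{"offset": [0,0,0.003],"roll": 0},{"offset": [0,0,0],"roll": 0},{"offset": [0,0,0],"roll": 0}])

```text
t: 12.6
eef_pos: [0.5825, 0.0372, 0.2013]
tcp_rot: [0.899, 0.438, -0.001, 0.003]
contact_force: [-1.0, 0.3, 0.1]
finger_gap: 0.0116
```

```bash
python3 go.py t2 0.199
```

```text
t 12.6 pos [0.5825 0.0372 0.2013] z [ 0.002 -0.006 -1.   ] q1,q7 [ 0.31 -1.2 ] gap 0.0116
offset mm [-0.6 -0.4  2.3] roll 0.2 then(after roll) offset [-0.6 -0.4  2.3] dist 2
```

Request:
apply_moves(targets=[{"offset": [0,0,0.0025],"roll": 0},{"offset": [0,0,0],"roll": 0},{"offset": [0,0,0],"roll": 0}])

```text
t: 12.9
eef_pos: [0.5833, 0.0376, 0.2008]
tcp_rot: [0.899, 0.438, 0.0, 0.004]
contact_force: [0.5, 0.2, -0.3]
finger_gap: 0.0116
```

Request:
apply_moves(targets=[{"offset": [0,0,0],"roll": 0},{"offset": [0,0,0],"roll": 0},{"offset": [0,0,0],"roll": 0},{"offset": [0,0,0],"roll": 0},{"offset": [0,0,-0.03],"roll": 0},{"offset": [0,0,-0.04],"roll": 0},{"offset": [0,0,-0.04],"roll": 0},{"offset": [0,0,0],"roll": 0},{"offset": [0,0,0],"roll": 0}], gripper=-0.3)

```text
t: 13.8
eef_pos: [0.5822, 0.038, 0.3128]
tcp_rot: [0.899, 0.438, -0.001, 0.003]
contact_force: [-0.1, 0.2, 0.8]
finger_gap: 0.0299
```

```bash
python3 go.py s4 0.30; python3 - <<'E'
from wfit import *
import os
wfit("w2.pkl",(215,240),"6",(.5327,.2309))
E
```

```text
t 13.8 pos [0.5822 0.038  0.3128] z [ 0.001 -0.007 -1.   ] q1,q7 [ 0.38 -1.11] gap 0.0299
offset mm [ 250.9 -200.1   10.6] roll -45.8 then(after roll) offset [318.4  40.6  10.6] dist 321
6 [0.5324 0.2304] yaw 23.0 1-IoU 0.021
```

Request:
apply_moves(targets=[{"offset": [0.038,-0.03,0],"roll": 0},{"offset": [0.038,-0.03,0],"roll": 0},{"offset": [0.038,-0.03,0],"roll": 0},{"offset": [0.038,-0.03,0],"roll": 0},{"offset": [0.038,-0.03,0],"roll": 0},{"offset": [0.035,-0.028,0],"roll": 0},{"offset": [0,0,0],"roll": -8},{"offset": [0,0,0],"roll": -8},{"offset": [0,0,0],"roll": -8},{"offset": [0,0,0],"roll": -8}], gripper=0.2)

```text
t: 14.8
eef_pos: [0.5783, 0.3335, 0.295]
tcp_rot: [0.739, 0.674, -0.01, 0.001]
contact_force: [-0.4, -0.2, -0.6]
finger_gap: 0.0509
```

Request:
apply_moves(targets=[{"offset": [0,0,0],"roll": -8},{"offset": [0,0,0],"roll": -5},{"offset": [0,0,0],"roll": 0}])

```text
t: 15.1
eef_pos: [0.5768, 0.3332, 0.2894]
tcp_rot: [0.653, 0.758, -0.013, -0.002]
contact_force: [-0.9, 0.3, -0.2]
finger_gap: 0.051
```

```bash
python3 go.py s4 0.24; python3 - <<'E'
from wfit import *
s=sense();c=read_camera("wrist");pickle.dump((s,c),open("w4.pkl","wb"));save("w4",c)
T=wristT(c,s);p=proj(c,np.array([[.5793,.3578,.03]]),T)[0]*1.4;print(p)
wfit("w4.pkl",p,"4",(.5793,.3578))
E
```

```text
t 15.1 pos [0.5768 0.3332 0.2894] z [-0.021 -0.017 -1.   ] q1,q7 [-0.03 -0.85] gap 0.051
offset mm [26.7 10.9 48.9] roll 0.7 then(after roll) offset [26.9 10.6 48.9] dist 57
[426.27287284 235.94416414]
4 [0.5793 0.3568] yaw 6.5 1-IoU 0.042
```

View pics/w4.png

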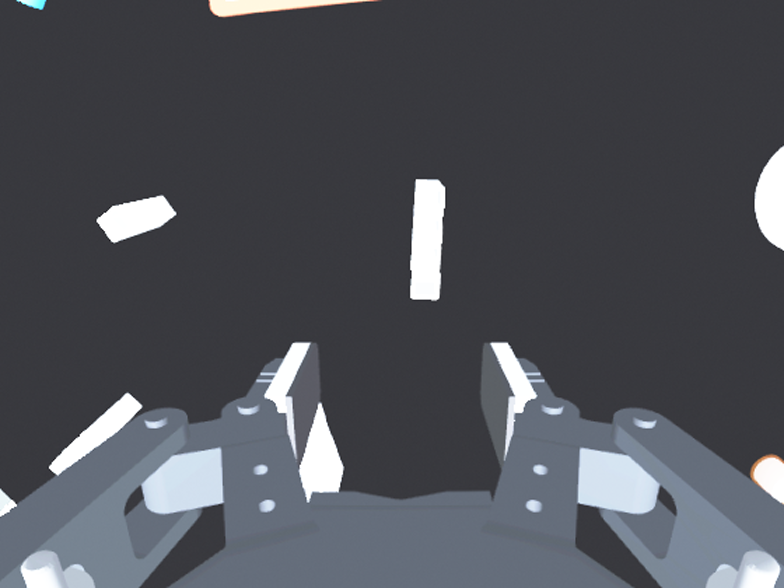

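Strip 4 at (426,238) is confirmed; the fit agrees with the top camera to 1 mm.

Request:
apply_moves(targets=[{"offset": [0.026,0.011,0],"roll": 1.9},{"offset": [0,0,0.02],"roll": 0},{"offset": [0,0,0.02],"roll": 0},{"offset": [0,0,0],"roll": 0},{"offset": [0,0,0],"roll": 0},{"offset": [0,0,0],"roll": 0}])

```text
t: 15.75
eef_pos: [0.5826, 0.3594, 0.2443]
tcp_rot: [0.671, 0.741, -0.016, -0.002]
contact_force: [0.4, 0.8, 0.4]
finger_gap: 0.0513
```

```bash
sed -i 's/"s4":(.5793,.3578,7.8)/"s4":(.5793,.3571,6.6)/' go.py; python3 go.py s4 0.193
```

```text
t 15.75 pos [0.5826 0.3594 0.2443] z [-0.024 -0.02  -1.   ] q1,q7 [-0.1  -0.94] gap 0.0513
offset mm [ 1.8  1.8 51.4] roll -0.9 then(after roll) offset [ 1.7  1.8 51.4] dist 51
```

Request:
apply_moves(targets=[{"offset": [0.0015,0.0015,0.01],"roll": -0.8},{"offset": [0,0,0.02],"roll": 0},{"offset": [0,0,0.013],"roll": 0},{"offset": [0,0,0.005],"roll": 0},{"offset": [0,0,0],"roll": 0},{"offset": [0,0,0],"roll": 0},{"offset": [0,0,0],"roll": 0}])

```text
t: 16.45
eef_pos: [0.5836, 0.3595, 0.193]
tcp_rot: [0.666, 0.746, -0.015, -0.002]
contact_force: [-0.1, -0.5, 0.6]
finger_gap: 0.0512
```

```bash
python3 go.py s4 0.193
```

```text
t 16.45 pos [0.5836 0.3595 0.193 ] z [-0.023 -0.02  -1.   ] q1,q7 [-0.12 -0.95] gap 0.0512
offset mm [ 0.8 -0.6  0.1] roll -0.1 then(after roll) offset [ 0.8 -0.6  0.1] dist 1
```

Request:
apply_moves(targets=[{"offset": [0,0,0],"roll": 0},{"offset": [0,0,0],"roll": 0},{"offset": [0,0,0],"roll": 0},{"offset": [0,0,0],"roll": 0},{"offset": [0,0,0],"roll": 0},{"offset": [0,0,0],"roll": 0},{"offset": [0,0,-0.03],"roll": 0},{"offset": [0,0,-0.04],"roll": 0},{"offset": [0,0,-0.03],"roll": 0},{"offset": [0,0,0],"roll": 0}], gripper=-1)

```text
t: 17.45
eef_pos: [0.5856, 0.3616, 0.2962]
tcp_rot: [0.666, 0.746, -0.016, -0.002]
contact_force: [0.2, 0.8, 0.5]
finger_gap: 0.0121
```

```bash
python3 go.py t4 0.29
```

```text
t 17.45 pos [0.5856 0.3616 0.2962] z [-0.024 -0.02  -0.999] q1,q7 [-0.09 -0.9 ] gap 0.0121
offset mm [-390.6   35.    12.2] roll 44.7 then(after roll) offset [-253.1  299.5   12.2] dist 392
```

Request:
apply_moves(targets=[{"offset": [-0.046,0.004,0.001],"roll": 0},{"offset": [-0.046,0.004,0.001],"roll": 0},{"offset": [-0.046,0.004,0.001],"roll": 0},{"offset": [-0.046,0.004,0.001],"roll": 0},{"offset": [-0.046,0.004,0.001],"roll": 0},{"offset": [-0.046,0.004,0.001],"roll": 0},{"offset": [-0.046,0.004,0.001],"roll": 0},{"offset": [-0.033,0.003,0.001],"roll": 0},{"offset": [0,0,0],"roll": 0},{"offset": [0,0,0],"roll": 8}])

```text
t: 18.45
eef_pos: [0.657, -0.0008, 0.2859]
tcp_rot: [0.716, 0.698, -0.017, -0.004]
contact_force: [-0.2, 0.5, 0.6]
finger_gap: 0.012
```

Request:
apply_moves(targets=[{"offset": [0,0,0],"roll": 8},{"offset": [0,0,0],"roll": 8},{"offset": [0,0,0],"roll": 8},{"offset": [0,0,0],"roll": 8},{"offset": [0,0,0],"roll": 0},{"offset": [0,0,0],"roll": 0}])

```text
t: 19.05
eef_pos: [0.6546, 0.0006, 0.2812]
tcp_rot: [0.885, 0.465, -0.02, -0.001]
contact_force: [-0.3, -0.8, 0.4]
finger_gap: 0.0128
```

```bash
python3 go.py t4 0.24
```

```text
t 19.05 pos [6.546e-01 6.000e-04 2.812e-01] z [-0.036 -0.018 -0.999] q1,q7 [ 0.39 -1.01] gap 0.0128
offset mm [-11.5  23.8  41.3] roll 3.6 then(after roll) offset [-10.   24.5  41.3] dist 49
```

Request:
apply_moves(targets=[{"offset": [-0.0115,0.024,0],"roll": 3.6},{"offset": [0,0,0.02],"roll": 0},{"offset": [0,0,0.015],"roll": 0},{"offset": [0,0,0],"roll": 0},{"offset": [0,0,0],"roll": 0},{"offset": [0,0,0],"roll": 0}])

```text
t: 19.65
eef_pos: [0.6663, -0.0207, 0.2441]
tcp_rot: [0.896, 0.444, -0.02, -0.001]
contact_force: [-0.1, 0.5, -0.1]
finger_gap: 0.0125
```

```bash
python3 go.py t4 0.2
```

```text
t 19.65 pos [ 0.6663 -0.0207  0.2441] z [-0.038 -0.015 -0.999] q1,q7 [ 0.39 -1.03] gap 0.0125
offset mm [-0.6  2.8 44.3] roll 0.9 then(after roll) offset [-0.6  2.8 44.3] dist 44
```

Request:
apply_moves(targets=[{"offset": [-0.0005,0.0025,0.01],"roll": 0.9},{"offset": [0,0,0.01],"roll": 0},{"offset": [0,0,0.008],"roll": 0},{"offset": [0,0,0],"roll": 0},{"offset": [0,0,0],"roll": 0},{"offset": [0,0,0],"roll": 0}])

```text
t: 20.25
eef_pos: [0.6673, -0.0224, 0.2148]
tcp_rot: [0.899, 0.437, -0.02, -0.001]
contact_force: [0.3, -0.6, -1.0]
finger_gap: 0.012
```

```bash
python3 go.py t4 0.2
```

```text
t 20.25 pos [ 0.6673 -0.0224  0.2148] z [-0.036 -0.015 -0.999] q1,q7 [ 0.38 -1.06] gap 0.012
offset mm [-1.   0.1 15. ] roll -0.0 then(after roll) offset [-1.   0.1 15. ] dist 15
```

Request:
apply_moves(targets=[{"offset": [0,0,0.006],"roll": 0},{"offset": [0,0,0.006],"roll": 0},{"offset": [0,0,0.002],"roll": 0},{"offset": [0,0,0],"roll": 0},{"offset": [0,0,0],"roll": 0},{"offset": [0,0,0],"roll": 0}])

```text
t: 20.85
eef_pos: [0.6673, -0.0225, 0.2007]
tcp_rot: [0.899, 0.437, -0.019, -0.001]
contact_force: [1.6, -0.1, -0.1]
finger_gap: 0.0124
```

```bash
python3 go.py t4 0.1995
```

```text
t 20.85 pos [ 0.6673 -0.0225  0.2007] z [-0.034 -0.015 -0.999] q1,q7 [ 0.37 -1.06] gap 0.0124
offset mm [-1.6 -0.4  1.4] roll -0.0 then(after roll) offset [-1.6 -0.4  1.4] dist 2
```

Request:
apply_moves(targets=[{"offset": [0,0,0.001],"roll": 0},{"offset": [0,0,0],"roll": 0},{"offset": [0,0,0],"roll": 0},{"offset": [0,0,0],"roll": 0},{"offset": [0,0,0],"roll": 0},{"offset": [0,0,-0.03],"roll": 0},{"offset": [0,0,-0.04],"roll": 0},{"offset": [0,0,-0.04],"roll": 0},{"offset": [0,0,0],"roll": 0},{"offset": [0,0,0],"roll": 0}], gripper=-0.3)

```text
t: 21.85
eef_pos: [0.6705, -0.0209, 0.3119]
tcp_rot: [0.899, 0.437, -0.02, -0.001]
contact_force: [-0.8, -0.2, -0.7]
finger_gap: 0.0297
```

```bash
python3 go.py s3 0.30
```

```text
t 21.85 pos [ 0.6705 -0.0209  0.3119] z [-0.038 -0.015 -0.999] q1,q7 [ 0.41 -1.01] gap 0.0297
offset mm [  24.  -346.4   18.2] roll 4.8 then(after roll) offset [  -5.1 -347.1   18.2] dist 348
```

Request:
apply_moves(targets=[{"offset": [0.003,-0.045,0.001],"roll": 0},{"offset": [0.003,-0.045,0.001],"roll": 0},{"offset": [0.003,-0.045,0.001],"roll": 0},{"offset": [0.003,-0.045,0.001],"roll": 0},{"offset": [0.003,-0.045,0.001],"roll": 0},{"offset": [0.003,-0.045,0.001],"roll": 0},{"offset": [0.003,-0.03,0.001],"roll": 0},{"offset": [0.002,-0.01,0.001],"roll": 4.8},{"offset": [0,0,0],"roll": 0},{"offset": [0,0,0],"roll": 0}], gripper=0.2)

```text
t: 22.85
eef_pos: [0.4299, 0.1923, 0.3003]
tcp_rot: [0.917, 0.397, -0.025, -0.001]
contact_force: [0.3, 0.1, 0.4]
finger_gap: 0.0516
```

```bash
python3 go.py s3 0.24; python3 - <<'E'
from wfit import *
s=sense();c=read_camera("wrist");pickle.dump((s,c),open("w3.pkl","wb"));save("w3",c)
T=wristT(c,s);p=proj(c,np.array([[.4067,.2095,.03]]),T)[0]*1.4;print(p)
wfit("w3.pkl",p,"3",(.4067,.2095))
E
```

```text
t 22.85 pos [0.4299 0.1923 0.3003] z [-0.046 -0.019 -0.999] q1,q7 [ 0.15 -1.55] gap 0.0516
offset mm [  6.4 -24.2  60.8] roll -0.2 then(after roll) offset [  6.5 -24.2  60.8] dist 66
[355.04081712 267.34664984]
3 [0.4053 0.2088] yaw 139.7 1-IoU 0.03
```

View pics/w3.png

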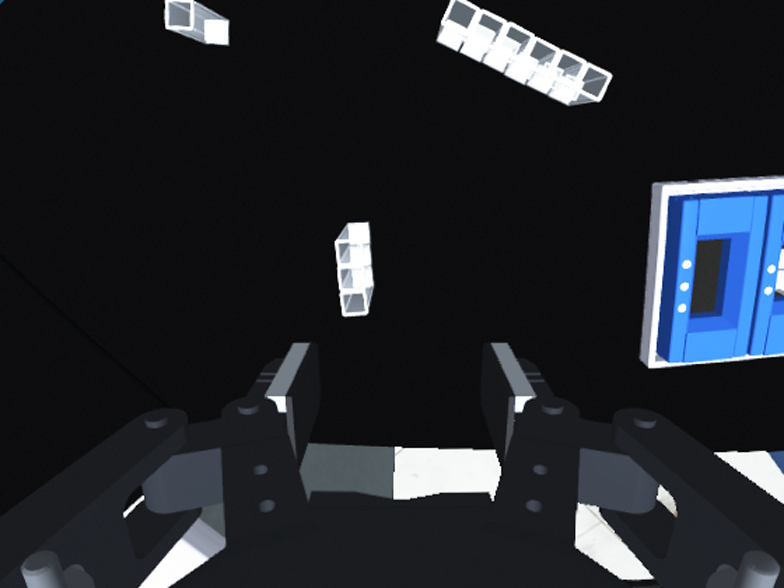

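Strip 3 at (355,268); strip 6 and single are still upright. The wrist fit has yaw 139.7.

Request:
apply_moves(targets=[{"offset": [0.0065,-0.024,0],"roll": -2.5},{"offset": [0,0,0.02],"roll": 0},{"offset": [0,0,0.025],"roll": 0},{"offset": [0,0,0],"roll": 0},{"offset": [0,0,0],"roll": 0},{"offset": [0,0,0],"roll": 0}])

```text
t: 23.5
eef_pos: [0.4209, 0.2082, 0.2545]
tcp_rot: [0.91, 0.415, -0.024, -0.001]
contact_force: [0.2, 0.7, 0.1]
finger_gap: 0.051
```

```bash
sed -i 's/"s3":(.4067,.2095,137.)/"s3":(.4056,.209,139.4)/' go.py; python3 go.py s3 0.193
```

```text
t 23.5 pos [0.4209 0.2082 0.2545] z [-0.045 -0.018 -0.999] q1,q7 [ 0.07 -1.62] gap 0.051
offset mm [-0.1 -7.2 61.9] roll -0.4 then(after roll) offset [-0.1 -7.2 61.9] dist 62
```

Request:
apply_moves(targets=[{"offset": [0,-0.007,0.01],"roll": -0.4},{"offset": [0,0,0.02],"roll": 0},{"offset": [0,0,0.015],"roll": 0},{"offset": [0,0,0.01],"roll": 0},{"offset": [0,0,0],"roll": 0},{"offset": [0,0,0],"roll": 0},{"offset": [0,0,0],"roll": 0}])

```text
t: 24.2
eef_pos: [0.4146, 0.2134, 0.2006]
tcp_rot: [0.908, 0.418, -0.02, -0.001]
contact_force: [0.4, -0.8, 0.2]
finger_gap: 0.0515
```

```bash
python3 go.py s3 0.193; python3 -c "
from h import *
print(sense()['q'].round(2))"
```

```text
t 24.2 pos [0.4146 0.2134 0.2006] z [-0.038 -0.014 -0.999] q1,q7 [-0.01 -1.72] gap 0.0515
offset mm [-3.4 -0.9  7.8] roll -0.0 then(after roll) offset [-3.4 -0.9  7.8] dist 9
[-0.01  0.58 -0.63  2.11  0.54  0.66 -1.72]
```

Request:
apply_moves(targets=[{"offset": [-0.003,-0.001,0.0075],"roll": 0},{"offset": [0,0,0],"roll": 0},{"offset": [0,0,0],"roll": 0},{"offset": [0,0,0],"roll": 0}])

```text
t: 24.6
eef_pos: [0.412, 0.2117, 0.1939]
tcp_rot: [0.908, 0.418, -0.019, -0.001]
contact_force: [0.4, -0.1, -0.9]
finger_gap: 0.0513
```

```bash
python3 go.py s3 0.193
```

```text
t 24.6 pos [0.412  0.2117 0.1939] z [-0.035 -0.014 -0.999] q1,q7 [-0.01 -1.73] gap 0.0513
offset mm [-1.  -0.3  1. ] roll -0.0 then(after roll) offset [-1.  -0.3  1. ] dist 1
```

Request:
apply_moves(targets=[{"offset": [-0.001,0,0.001],"roll": 0},{"offset": [0,0,0],"roll": 0},{"offset": [0,0,0],"roll": 0},{"offset": [0,0,0],"roll": 0},{"offset": [0,0,0],"roll": 0},{"offset": [0,0,0],"roll": 0},{"offset": [0,0,-0.03],"roll": 0},{"offset": [0,0,-0.04],"roll": 0},{"offset": [0,0,-0.03],"roll": 0},{"offset": [0,0,0],"roll": 0}], gripper=-1)

```text
t: 25.6
eef_pos: [0.4144, 0.2123, 0.295]
tcp_rot: [0.908, 0.418, -0.021, -0.002]
contact_force: [1.2, -1.0, 0.6]
finger_gap: 0.0116
```

```bash
python3 go.py t3 0.29
```

```text
t 25.6 pos [0.4144 0.2123 0.295 ] z [-0.039 -0.014 -0.999] q1,q7 [ 0.12 -1.57] gap 0.0116
offset mm [-21.3 195.4   1.9] roll -2.4 then(after roll) offset [-29.4 194.3   1.9] dist 197
```

Request:
apply_moves(targets=[{"offset": [-0.004,0.04,0],"roll": 0},{"offset": [-0.004,0.04,0],"roll": 0},{"offset": [-0.004,0.04,0],"roll": 0},{"offset": [-0.004,0.04,0],"roll": 0},{"offset": [-0.003,0.015,0],"roll": -2.4},{"offset": [0,0,0],"roll": 0},{"offset": [0,0,0],"roll": 0},{"offset": [0,0,0],"roll": 0}])

```text
t: 26.4
eef_pos: [0.5366, 0.0807, 0.2877]
tcp_rot: [0.898, 0.439, -0.022, -0.002]
contact_force: [0.2, 0.2, 0.1]
finger_gap: 0.0121
```

```bash
python3 go.py t3 0.235
```

```text
t 26.4 pos [0.5366 0.0807 0.2877] z [-0.042 -0.015 -0.999] q1,q7 [ 0.34 -1.23] gap 0.0121
offset mm [ 0.7 18.3 52.5] roll 0.2 then(after roll) offset [ 0.8 18.3 52.5] dist 56
```

Request:
apply_moves(targets=[{"offset": [0.0005,0.018,0],"roll": 0.2},{"offset": [0,0,0.02],"roll": 0},{"offset": [0,0,0.02],"roll": 0},{"offset": [0,0,0.008],"roll": 0},{"offset": [0,0,0],"roll": 0},{"offset": [0,0,0],"roll": 0},{"offset": [0,0,0],"roll": 0}])

```text
t: 27.1
eef_pos: [0.5509, 0.073, 0.2399]
tcp_rot: [0.898, 0.44, -0.02, -0.002]
contact_force: [-1.0, 0.2, -0.2]
finger_gap: 0.0118
```

```bash
python3 go.py t3 0.2
```

```text
t 27.1 pos [0.5509 0.073  0.2399] z [-0.038 -0.015 -0.999] q1,q7 [ 0.31 -1.25] gap 0.0118
offset mm [-3.   1.4 40.2] roll 0.4 then(after roll) offset [-3.   1.4 40.2] dist 40
```

Request:
apply_moves(targets=[{"offset": [-0.003,0.0015,0.005],"roll": 0.3},{"offset": [0,0,0.01],"roll": 0},{"offset": [0,0,0.008],"roll": 0},{"offset": [0,0,0],"roll": 0},{"offset": [0,0,0],"roll": 0},{"offset": [0,0,0],"roll": 0}])

```text
t: 27.7
eef_pos: [0.5499, 0.069, 0.2164]
tcp_rot: [0.899, 0.438, -0.019, -0.001]
contact_force: [0.2, -0.1, 0.1]
finger_gap: 0.0122
```

```bash
python3 go.py t3 0.2
```

```text
t 27.7 pos [0.5499 0.069  0.2164] z [-0.035 -0.015 -0.999] q1,q7 [ 0.3  -1.27] gap 0.0122
offset mm [-0.3 -1.2 16.6] roll 0.1 then(after roll) offset [-0.3 -1.2 16.6] dist 17
```

Request:
apply_moves(targets=[{"offset": [0,-0.001,0.006],"roll": 0},{"offset": [0,0,0.006],"roll": 0},{"offset": [0,0,0.003],"roll": 0},{"offset": [0,0,0],"roll": 0},{"offset": [0,0,0],"roll": 0},{"offset": [0,0,0],"roll": 0}])

```text
t: 28.3
eef_pos: [0.5486, 0.0696, 0.2002]
tcp_rot: [0.899, 0.438, -0.019, -0.001]
contact_force: [0.1, 0.9, -0.3]
finger_gap: 0.0118
```

```bash
python3 go.py t3 0.1995
```

```text
t 28.3 pos [0.5486 0.0696 0.2002] z [-0.035 -0.015 -0.999] q1,q7 [ 0.29 -1.29] gap 0.0118
offset mm [-0.5 -0.   0.9] roll 0.1 then(after roll) offset [-0.5 -0.   0.9] dist 1
```

Release, lift, and back away to look from the top and the side.

Request:
apply_moves(targets=[{"offset": [0,0,0],"roll": 0},{"offset": [0,0,0],"roll": 0},{"offset": [0,0,0],"roll": 0},{"offset": [0,0,0],"roll": 0},{"offset": [0,0,-0.03],"roll": 0},{"offset": [0,0,-0.04],"roll": 0},{"offset": [0,0,-0.045],"roll": 0},{"offset": [0,0,-0.045],"roll": 0},{"offset": [0,0,0],"roll": 0},{"offset": [0,0,0],"roll": 0}], gripper=-0.3)

```text
t: 29.3
eef_pos: [0.554, 0.0721, 0.3656]
tcp_rot: [0.899, 0.438, -0.02, -0.001]
contact_force: [0.0, -0.9, -0.9]
finger_gap: 0.0297
```

Request:
apply_moves(targets=[{"offset": [-0.045,0,0],"roll": 0},{"offset": [-0.045,0,0],"roll": 0},{"offset": [-0.045,0,0],"roll": 0},{"offset": [-0.02,0,0],"roll": 0},{"offset": [0,0,0],"roll": 0},{"offset": [0,0,0],"roll": 0}])

```text
t: 29.9
eef_pos: [0.4533, -0.0526, 0.3647]
tcp_rot: [0.898, 0.439, -0.022, -0.005]
contact_force: [0.6, 0.5, -0.2]
finger_gap: 0.0304
```

```bash
python3 - <<'E'
from fit import *
o=np.zeros((600,800,3),np.uint8)
w=read_camera("wrist");save("wl",w)
sc=read_camera("scene");tp=read_camera("top")
r=lambda a,s:cv2.resize(a[:,:,::-1],s,interpolation=cv2.INTER_CUBIC)
o[:600,:400]=r(sc["color"][160:250,235:310],(400,600)) if 0 else r(sc["color"][150:270,225:305],(400,600))
o[:400,400:]=r(tp["color"][145:245,245:345],(400,400))
o[400:,400:650]=r(tp["color"][165:265,150:275],(250,200))
cv2.imwrite("pics/fin.png",o)
E
```

```text
(no output)
```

View pics/fin.png

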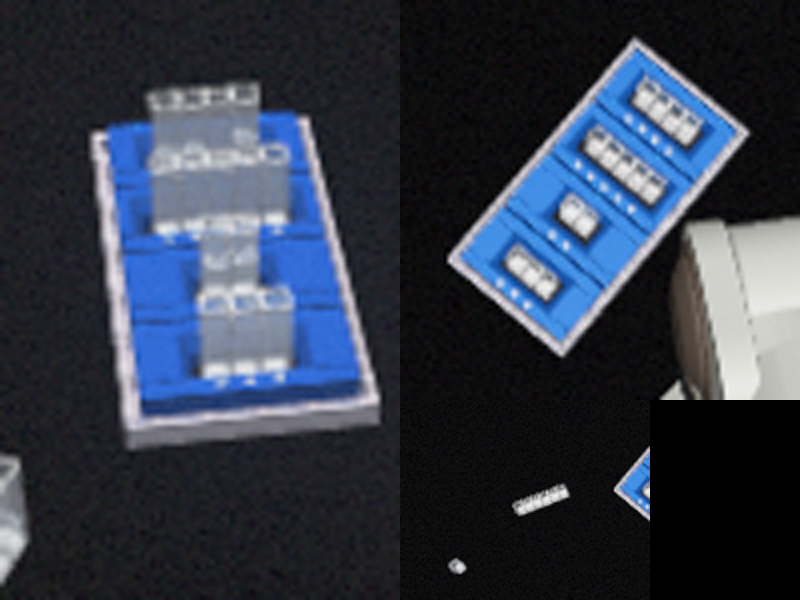

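View pics/wl.png

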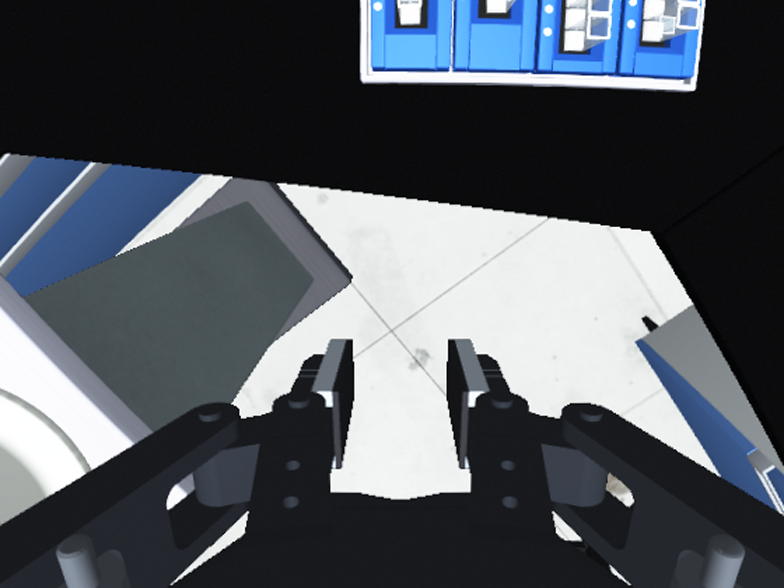

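The four strips stand centred and upright in slots 4, 5, 2 and 3 (top crop at about (665,110), (625,165), (578,215), (530,272)). Strip 6 and the single are in place, and the hand is clear.

```bash
python3 -c "
from station import hand_in,sense
print(sense()['contact_force'],sense()['t']);print(hand_in())"
```

```text
[ 0.06374167  1.23445909 -0.06947052] 30.05
the job is handed in; nothing more can be done
None
```

I placed the two-, three-, four- and five-cell strips upright in their matching slots and handed the job in at about 30 s of the 93 s allowed.

- **Placing:** Each strip was released with the grasp point within about 2 mm of the slot's centre and about 1 to 2 mm or less above its floor. I did not measure how deep each strip sat after release.
- **Final look:** The top and scene pictures show all four strips centred and standing straight. The six-cell strip and the single cuvette are still upright, and I saw no shift, though I did not re-measure them. The hand was clear of everything.
- **Disagreements:** The wrist and top cameras put the slots up to 3 mm apart, so I aimed between the two. The tool tilted by up to about 0.05 rad during the later moves. I could not correct that with the moves available, but the strips came to rest upright once released.

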